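Close the bench gauge and set its drag screw

TASK

On the bench gauge, gently slide the sliding jaw shut until it bears on the upright steel bush and holds it against the fixed jaw. Then turn the thumbscrew on the guide block clockwise until it seats, back it off a quarter turn, and finish while still gripping the thumbscrew at that setting, so that I can do up the lock nut. Leave the jaw shut on the bush, and do not disturb the other things on the bench.

Things in the scene. Friction and masses are not known exactly. Their poses are not given: they have to be found in the camera images.
- gauge: Bench gauge bolted to the bench: dark iron bed 130 (x) x 290 (y) x 12 mm. Origin at bench height; y runs along the gauge from guide block to fixed jaw, z up. Bed spans y -160 to +130. Guide block 50 x 44 mm centred at x 0, y -110, top at z 52; the sliding jaw's 14 mm rod passes through it at z 32 and sticks out behind, to y -211 at most. Nothing on it stands above z 92.
- fixed_face (a point): Fixed jaw of the gauge, a steel block 50 (x) x 26 (y) x 42 mm high, on the bed. This point is the bottom middle of its measuring face, at gauge y +90; the face looks to gauge -y. Top 54 mm above the bench.
- jaw: Sliding jaw: steel block 44 (x) x 24 (y) mm, top 56 mm above the bench, and on its middle an upright grip tab 32 (x) x 14 (y) mm, from 56 to 89 mm above the bench. Origin at bench height under the middle of block and tab, axes as the gauge's; its measuring face is at own y +12. Grip the tab across its 14 mm (along y), TCP about 79 mm above the bench, or push it.
- jaw_slide (a joint): Travel of the sliding jaw towards the fixed jaw, along gauge +y, in m: 0 = fully open with a 64 mm gap between faces; gap = 64 mm - value; range 0 to 0.060. With the bush gripped it reads about 0.034. About 3 N of sliding friction; it stays where it is left.
- bush: Plain turned steel bush, a cylinder 30 mm in diameter, 40 mm high, about 0.2 kg, loose, standing upright on the gauge's bed between the jaws. Origin at the centre of its underside.
- thumbscrew: Steel thumbscrew upright in the guide block's top: a collar 24 mm in diameter, 8 mm high, and on it one flat wing 38 (own x) x 9 (own y) mm, from 59 to 89 mm above the bench. Origin on its axis at the block's top, 52 mm above the bench; x along the wing, z up. It turns about z, staying at one height. Grip the wing across its 9 mm, TCP about 81 mm above the bench.
- screw_turn (a joint): Turn of the thumbscrew in rad, growing clockwise seen from above (the wing's yaw falls as it grows): 0 = seated against a hard stop, negative = backed off; a quarter turn back from the seat is -1.571. Range -4.0 to 0; the wing lies along gauge x at 0. Friction about 0.06 N m; it stays where it is left.
- locknut: Bystander: dark steel ring nut 26 mm in diameter, 9 mm high, lying loose on the bed plate. Origin at the centre of its underside.
- spare_bush: Bystander: thinner steel bush, 22 mm in diameter, 30 mm high, standing on the bench beyond the gauge. Origin at the centre of its underside.
- offcut: Bystander: dark bar offcut 30 x 90 x 16 mm lying on the bench beyond the gauge. Origin at the centre of its underside.
- brush: Bystander: hand brush lying on the left of the bench. Origin under it.
- mug: Bystander: white mug, 80 mm in diameter, 90 mm high, on the left near the robot. Origin at the centre of its underside.
- oil: Bystander: grey oil bottle, 60 mm in diameter, 160 mm high, on the right. Origin at the centre of its underside.
There are look-alikes about, which are no part of the job. Leave any brown or turquoise look-alike of the bush alone.

How it is judged:
By the outcome, as a careful person would: the job done as asked, in the order asked, and still so for the second after the job is handed in, while the arm keeps its last pose, push and grip.
It also fails if it takes over 54 s, if anything falls off the work surface, if the arm or the gripper's body presses on something with over 40 N, if the wrist force passes 120 N, or if a joint passes its speed limit or range.

ROBOT

A 6-joint arm with a two-finger parallel gripper is mounted at the origin on the work surface. World frame = base frame: x ahead of the robot, y to its left, z up, the work surface at z = 0. Lengths are in m, angles in rad, forces in N, time in s.
With the tool pointing down it reaches from about 0.425 to 0.95 m from the base axis. Payload 14.7 kg.
Tool frame: the origin (TCP) lies between the finger pads, 19 mm behind the fingertips; this is the grasp point; z points along the fingers, y is the line along which they close (so a half turn about z gives the same grasp; the last joint's range is limited). The gripper opens to 85 mm and grips with 20 to 120 N. Pads are 22 mm wide; open, the fingers measure 114 mm over their backs; the gripper's body (76 mm by 85 mm) begins 54 mm behind the grasp point. The pads swing forward as they close: fully open they stand 13 mm farther back than shut.
Start: joints at [-1.217, 0.48, 1.596, -0, 1.065, -0.047], TCP at [0.254, -0.598, 0.25] pointing down, gripper open.
Joint ranges: [-2.75, 2.75], [-0.82, 2.05], [0.23, 2.67], [-1.56, 4.7], [0.09, 2.69], [-2.92, 2.92]. Speed limits (rad/s): [1.89, 1.89, 2.39, 3.01, 3.01, 3.01].

INTERFACE

Orientations are given as a unit quaternion [x, y, z, w].
In Python, from plant import r gives the robot as it stands.
- The arm moves only by the tool play_rows, never from a script. Its argument "rows" is a list of rows, each a list of 2 entries, a list of its own where there are three numbers: the shift along the tool's x, y, z in cm, then the turn about the tool's z in degrees. A call has 1 to 10 rows; each row is the pose to reach, as a shift and turn from the pose commanded when the call began, along the tool's axes at that moment; what a row does not reach only later rows make up. A row lasts 1/10 s, in which the tool goes at most 50 mm and 8.59 degrees, less where a joint would pass 70% of its speed; a pose out of reach is approached as far as the arm can. A call with a gripper value outside its range is refused whole. "grip" is the opening, from 0 (shut) to 1 (fully open), set as the call begins (left out, the last holds). The fingers move at their own pace and stop on an object; the grip force is fixed at half the most. Time passes only in rows, so rows that repeat a pose let the fingers close. It gives the time, the measured TCP pose, the force, the opening and the grip force at its end, in the units of the state.
- r.get_obs(): the state, without advancing time (a new reading comes with each control period).
- r.capture(name): name is "side" or "top" or "wrist"; returns the picture (480x640x3 uint8, red, green, blue); there is no depth.
- r.get_calibration(name): a dict with "fx", "fy", "cx", "cy" (pixels), "rvec" (rotation vector, rad) and "tvec" (3), from world to camera coordinates, as OpenCV has them. Camera axes: x right, y down, z forward; pixel columns grow to the right and rows downward; lengths in m; the calibration is good to about 2 mm. A picture is of the moment at which its call begins: read the wrist's pose just before it. get_calibration takes no time and is no camera call; for the wrist camera it gives the pose at the moment of the call.
- r.close_job(): hands the job in; it is judged then, once.
The state is a dict: "t": time; "joint_positions": joint angles; "dq": joint speeds; "joint_torque": joint torques, N m; "eef_pos": TCP position; "eef_rot": TCP orientation; "ft_force": force on the tool from outside, world axes, zero at the start; "moment": the same for the moment, N m; "finger_gap": finger opening in m; "finger_force": force on a finger pad.
Only numpy, scipy, OpenCV 4.12 (cv2) and the standard library are available. Lean on these libraries where they do the work, as an engineer would, in place of code of your own. Each camera call takes 0.05 s, during which the arm holds its last target. There are 200 camera calls.

## Working session

There is one attempt and no reset: what is moved stays moved. The work goes in short steps, Python scripts to look and compute and a tool call to move; the robot and the scene stay as the last step left them, time stands still between calls to the robot, and variables do not carry over. Pictures are saved under pics/ and viewed, at most 10 in all, crops included, and the job is handed in when it is done.

Besides the shell and the picture viewer there is one more tool, called after "Request:" in YAML: its name, and indented under it one key for each argument. play_rows: Moves the arm, as the interface text tells. Its arguments: {"type":"object","properties":{"rows":{"type":"array"},"grip":{"type":"number"}},"required":["rows"]}

```bash
mkdir -p pics; ls
python3 - <<'E'
from plant import r
import cv2
o=r.get_obs();print(o)
for n in("side","top"):
    im=r.capture(n);cv2.imwrite(f"pics/{n}0.png",im[:,:,::-1]);print(n,r.get_calibration(n))
E
```

```text
pics
{'t': 0.0, 'joint_positions': array([-1.21660776e+00,  4.80855838e-01,  1.59687949e+00, -3.22759422e-05,
        1.06512748e+00, -4.66287533e-02]), 'dq': array([-0.00149633, -0.00047609, -0.0018146 , -0.00067628, -0.00041787,
        0.00063984]), 'joint_torque': array([ 6.45037871e-03, -9.50636458e+01, -4.30179191e+01,  3.51846838e-04,
        1.24035316e-02,  5.06292736e-05]), 'eef_pos': array([ 0.25346299, -0.598104  ,  0.24935472]), 'eef_rot': array([ 9.79983552e-01,  1.99077460e-01, -1.11224559e-04, -6.25421685e-04]), 'ft_force': array([-0.59585388,  0.30132574,  0.00649463]), 'moment': array([0.00032339, 0.01117988, 0.01443887]), 'finger_force': 0.0, 'finger_gap': 0.08520736666190266}
side {'fx': 484.7866180182446, 'fy': 484.7866180182446, 'cx': 317.96324138104063, 'cy': 236.60887361911725, 'rvec': array([ 0.78502886, -2.64503747,  1.02059759]), 'tvec': array([0.44946075, 0.27747934, 0.89948496])}
top {'fx': 509.46939410400995, 'fy': 509.46939410400995, 'cx': 318.0600381995197, 'cy': 241.96706297037338, 'rvec': array([ 2.13726314, -2.18920482,  0.1019733 ]), 'tvec': array([-0.01496795,  0.54431781,  1.50063259])}
```

View pics/top0.png

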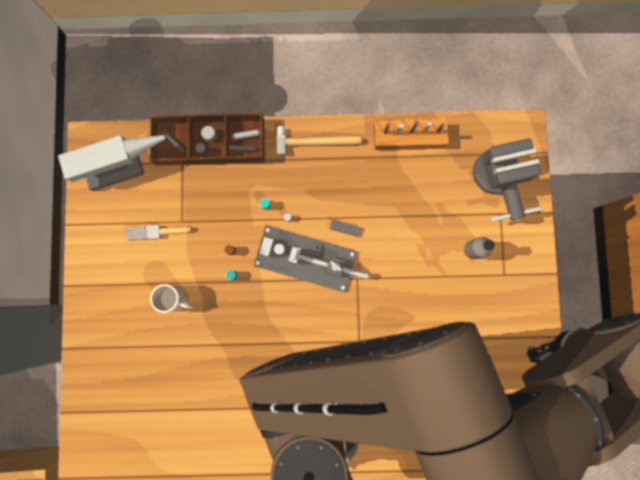

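View pics/side0.png

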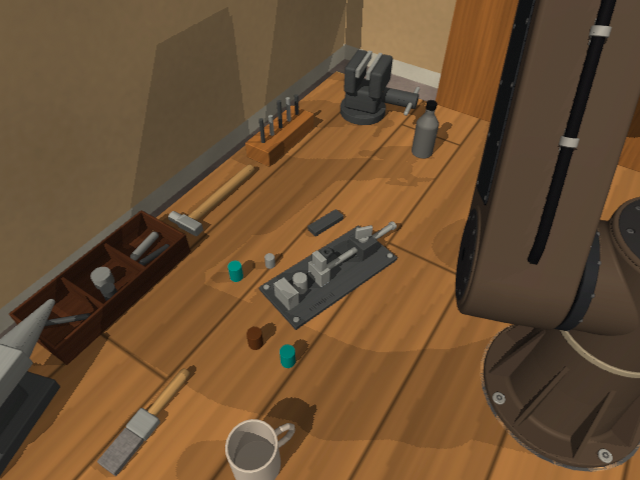

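Top view: the gauge bed spans (255–360, 226–292), with fixed jaw (265,243), steel bush (279,249), jaw (295,255) and guide block with thumbscrew (340,266). Candidates for the bush are grey (279,249), turquoise (265,203) and (231,275), brown (231,250), and the thin grey spare (288,217). The one meant is the grey one at (279,249), on the bed between the jaws. I'll confirm it in a crop and measure the bed.

```bash
cat > h.py <<'E'
import numpy as np, cv2
from plant import r
def ray(cal,uv,z):
    R,_=cv2.Rodrigues(np.array(cal["rvec"],float)); t=np.array(cal["tvec"],float)
    uv=np.atleast_2d(np.array(uv,float))
    d=np.c_[(uv[:,0]-cal["cx"])/cal["fx"],(uv[:,1]-cal["cy"])/cal["fy"],np.ones(len(uv))]@R
    c=-R.T@t
    return c+d*((z-c[2])/d[:,2])[:,None]
def proj(cal,P):
    K=np.array([[cal["fx"],0,cal["cx"]],[0,cal["fy"],cal["cy"]],[0,0,1]])
    return cv2.projectPoints(np.atleast_2d(np.array(P,float)),np.array(cal["rvec"],float),np.array(cal["tvec"],float),K,None)[0].reshape(-1,2)
E
python3 - <<'E'
from h import *
im=cv2.imread("pics/top0.png");s=cv2.imread("pics/side0.png")
cal=r.get_calibration("top")
hsv=cv2.cvtColor(im,cv2.COLOR_BGR2HSV)
m=(hsv[...,1]<75).astype(np.uint8)*255
roi=np.zeros_like(m);roi[222:300,250:372]=255
m=cv2.morphologyEx(m&roi,cv2.MORPH_OPEN,np.ones((9,9)))
c=max(cv2.findContours(m,0,2)[0],key=cv2.contourArea)
b=cv2.boxPoints(cv2.minAreaRect(c));P=ray(cal,b,.012)
print(b,P,np.linalg.norm(np.diff(P,axis=0),axis=1))
mm=P.mean(0);e=[P[1]-P[0],P[2]-P[1]];L=max(e,key=np.linalg.norm)
y=L/np.linalg.norm(L); y=y if y[1]>0 else -y   # towards image left = world +y?
ori=mm+y*.015;print("yaw of y axis",np.degrees(np.arctan2(y[1],y[0])),"origin",ori)
a=cv2.resize(im[218:300,248:372],None,fx=6,fy=6,interpolation=2)
cv2.imwrite("pics/c1.png",a)
print(ray(cal,[[265,243],[340,266]],.05))
E
```

```text
[[253.96744 265.3853 ]
 [265.51566 225.49141]
 [356.4243  251.80707]
 [344.87607 291.701  ]] [[ 0.47910981  0.16745041  0.012     ]
 [ 0.59988082  0.13096485  0.012     ]
 [ 0.51273037 -0.14318509  0.012     ]
 [ 0.39352015 -0.10481975  0.012     ]] [0.12616194 0.2876689  0.1252317 ]
yaw of y axis 72.36488476406845 origin [0.5008546  0.02689768 0.012     ]
[[ 0.54231281  0.12890577  0.05      ]
 [ 0.46887101 -0.09108253  0.05      ]]
```

View pics/c1.png

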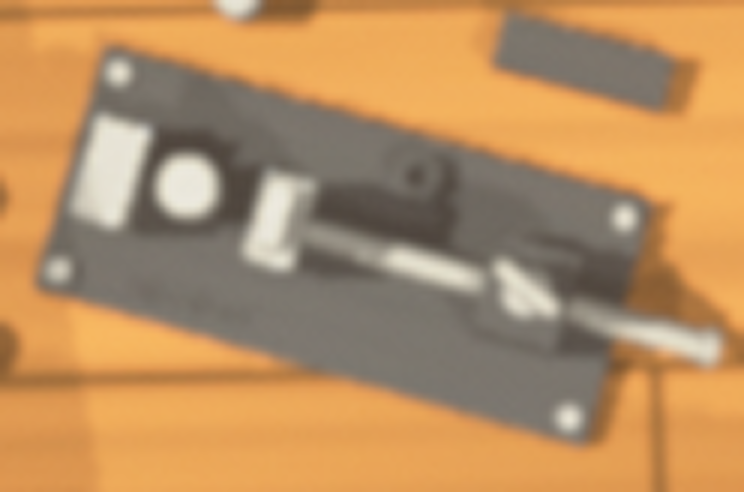

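The crop confirms the grey bush (crop 187,186), standing on the bed between fixed jaw and tab. The jaw tab is at crop (271,215). The wing runs from (495,262) to (555,310), about 69° short of the seat.

```bash
cat >> h.py <<'E'
from scipy.spatial.transform import Rotation as Ro
def delta(p,yaw_y):
    "shift in tool axes (cm) and turn (deg) to reach TCP p with tool y at world yaw yaw_y (mod 180)"
    o=r.get_obs();R=Ro.from_quat(o["eef_rot"]).as_matrix()
    y0=np.degrees(np.arctan2(R[1,1],R[0,1]))
    t=-(yaw_y-y0); t=(t+90)%180-90
    return np.round(R.T@(np.array(p)-o["eef_pos"])*100,2),round(t,2),round(y0,2)
E
python3 - <<'E'
from h import *
cal=r.get_calibration("top")
f=lambda u,v:[248+u/6,218+v/6]
O=np.array([.5009,.0269]);y=np.radians(72.36);Y=np.array([np.cos(y),np.sin(y)]);X=np.array([Y[1],-Y[0]])
for n,p,z in(("tab",f(271,215),.089),("bush",f(187,186),.052),("screw",f(525,286),.089)):
    w=ray(cal,p,z)[0];print(n,w,"gauge",(w[:2]-O)@X,(w[:2]-O)@Y)
w=ray(cal,[f(495,262),f(555,310)],.089);d=w[0]-w[1];print("wing yaw",np.degrees(np.arctan2(d[1],d[0])))
t=ray(cal,f(271,215),.089)[0];print(delta([t[0],t[1],.24],72.4))
E
```

```text
tab [0.50491537 0.04381433 0.089     ] gauge -0.0012990770234505432 0.01733580164891737
bush [0.52326985 0.08704419 0.052     ] gauge 0.0030921976585234854 0.06409502900046038
screw [ 0.4679539  -0.07691942  0.089     ] gauge 6.399517438493999e-05 -0.10892159022260368
wing yaw 49.8711321482524
(array([ 48.2, -49.3,   1. ]), np.float64(40.56), np.float64(-67.04))
```

Request:
play_rows:
  rows:
    - [[3.4,-3.5,0],4]
    - [[6.8,-7,0],8]
    - [[10.2,-10.5,0],12]
    - [[13.6,-14,0],16]
    - [[17,-17.5,0],20]
    - [[20.4,-21,0],24]
    - [[23.8,-24.5,0],28]
    - [[27.2,-28,0],32]
    - [[30.6,-31.5,0],36]
    - [[34,-35,0],40]
  grip: 0.6

```text
t: 1.1
eef_pos: [0.4303, -0.1416, 0.25]
eef_rot: [0.989, -0.15, 0.0, -0.0]
ft_force: [1.5, -0.1, 0.9]
finger_gap: 0.0512
finger_force: 0.0
```

Run:
```python
from h import *
print(r.get_obs()["eef_pos"],delta([.505,.044,.24],72.4))
```

```text
[ 0.4303239  -0.14164243  0.25002442] (array([  1.64, -19.94,   1.  ]), np.float64(0.38), np.float64(-107.22))
```

Request:
play_rows:
  rows:
    - [[0.4,-4.5,0],0.4]
    - [[0.8,-9,0],0.4]
    - [[1.2,-13.5,0.3],0.4]
    - [[1.5,-17.5,0.6],0.4]
    - [[1.6,-19.9,1],0.4]
    - [[1.6,-19.9,1],0.4]
    - [[1.6,-19.9,1],0.4]

```text
t: 1.8
eef_pos: [0.5034, 0.0424, 0.2396]
eef_rot: [0.989, -0.151, -0.0, 0.0]
ft_force: [0.3, -0.4, -0.2]
finger_gap: 0.0515
finger_force: 0.0
```

Run:
```python
from h import *
cal=r.get_calibration("wrist");im=r.capture("wrist");cv2.imwrite("pics/w1.png",im[:,:,::-1])
np.save("w1.npy",cal,allow_pickle=True);print(r.get_obs()["eef_pos"])
O=np.array([.5009,.0269]);y=np.radians(72.36);Y=np.array([np.cos(y),np.sin(y)]);X=np.array([Y[1],-Y[0]])
for n,g,z in(("tab",(0,.0173),.089),("bush",(0,.064),.052),("screw",(0,-.11),.089),("block",(0,-.11),.052)):
    p=O+X*g[0]+Y*g[1];print(n,proj(cal,[[p[0],p[1],z]]))
```

```text
[0.5033381  0.04174683 0.23982112]
tab [[313.94605406 227.83167052]]
bush [[263.91750861 218.28767366]]
screw [[468.24246504 228.39420216]]
block [[451.24969918 218.98604912]]
```

View pics/w1.png

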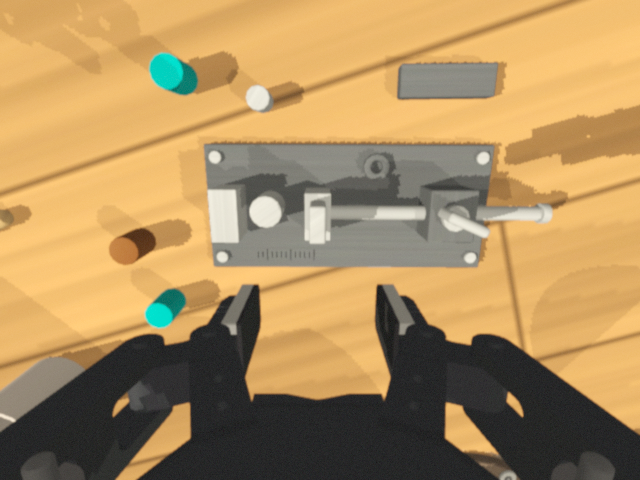

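Wrist view: jaw tab top centred near (318,223), bush (266,210), wing from (441,212) to (487,233), and bed corners at about (205,144), (494,145), (478,267), (214,267). I'll refine these with masks.

Run:
```python
from h import *
cal=np.load("w1.npy",allow_pickle=True).item();im=cv2.imread("pics/w1.png")
hsv=cv2.cvtColor(im,cv2.COLOR_BGR2HSV)
m=(hsv[...,1]<75).astype(np.uint8)*255;roi=np.zeros_like(m);roi[138:276,198:505]=255
m=cv2.morphologyEx(m&roi,cv2.MORPH_CLOSE,np.ones((5,5)));m=cv2.morphologyEx(m,cv2.MORPH_OPEN,np.ones((31,31)))
c=max(cv2.findContours(m,0,2)[0],key=cv2.contourArea)
P=ray(cal,c[:,0,:],.012)[:,:2].astype(np.float32)*1000
rc=cv2.minAreaRect(P);b=cv2.boxPoints(rc);print("bed mm",rc)
g=cv2.cvtColor(im,cv2.COLOR_BGR2GRAY)
for n,(x0,y0,x1,y1),z,th in(("tab",(300,185,335,250),.089,215),("wing",(430,195,492,245),.089,215),("bush",(247,190,285,232),.052,200)):
    k=((g[y0:y1,x0:x1]>th)*255).astype(np.uint8)
    for c in cv2.findContours(k,0,2)[0]:
        if cv2.contourArea(c)<40:continue
        c=c+[x0,y0];W=ray(cal,c[:,0,:],z)[:,:2].astype(np.float32)*1000
        q=cv2.minAreaRect(W);d=cv2.boxPoints(q);e=max(d[1]-d[0],d[2]-d[1],key=np.linalg.norm)
        print(n,cv2.boundingRect(c),np.round(q[0],1),np.round(q[1],1),"long yaw",np.degrees(np.arctan2(e[1],e[0]))%180)
a=cv2.resize(im[190:265,290:500],None,fx=3.8,fy=3.8,interpolation=2);cv2.imwrite("pics/c2.png",a)
```

```text
bed mm ((498.40887451171875, 9.854629516601562), (289.917724609375, 127.95999908447266), 72.56118774414062)
tab (305, 208, 19, 35) [508.2  42.7] [15.  28.7] long yaw 162.58212
wing (444, 216, 44, 21) [468.4 -75.9] [38.7 10.7] long yaw 51.2718
bush (250, 197, 31, 30) [525.9  84.9] [27.9 27.2] long yaw 72.574974
```

View pics/c2.png

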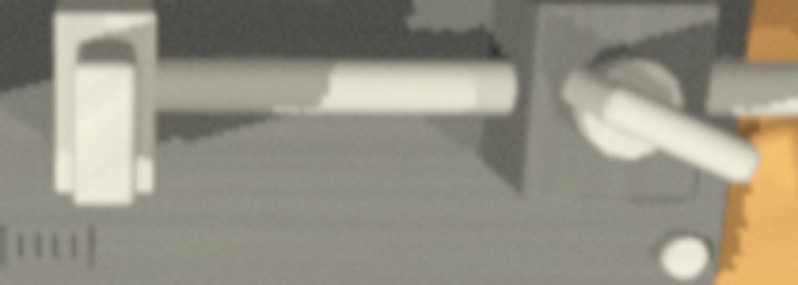

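Run:
```python
from h import *
cal=np.load("w1.npy",allow_pickle=True).item()
w=ray(cal,[[317.6,225],[463.9,222.9],[290+565/3.8,190+80/3.8],[290+757/3.8,190+160/3.8]],.089)
print(w); O=np.array([.5029,.0242]);y=np.radians(72.5);Y=np.array([np.cos(y),np.sin(y)]);X=np.array([Y[1],-Y[0]])
print([((p[:2]-O)@X*1000,(p[:2]-O)@Y*1000) for p in w]); print(ray(cal,[[265.5,211]],.052))
d=w[3]-w[2];print(np.degrees(np.arctan2(d[1],d[0]))%180,np.linalg.norm(d))
print(delta([w[0][0],w[0][1],.12],72.5),delta([w[0][0],w[0][1],.079],72.5))
```

```text
[[ 0.50752472  0.03979886  0.089     ]
 [ 0.47322927 -0.07538422  0.089     ]
 [ 0.48913467 -0.05766191  0.089     ]
 [ 0.45923793 -0.09391279  0.089     ]]
[(np.float64(-0.2799953146683448), np.float64(16.26758002813392)), (np.float64(1.6480768860108173), np.float64(-103.89732211702452)), (np.float64(11.488125576297932), np.float64(-82.2124019797057)), (np.float64(-6.124050687540796), np.float64(-125.77561027616454))]
[[0.52631494 0.08417313 0.052     ]]
50.48700120698183 0.046988741947717474
(array([ 0.46,  0.06, 11.98]), np.float64(0.09), np.float64(-107.41)) (array([ 0.47,  0.05, 16.08]), np.float64(0.09), np.float64(-107.41))
```

Request:
play_rows:
  rows:
    - [[0.3,0,3],0]
    - [[0.5,0,6.5],0]
    - [[0.5,0,10],0]
    - [[0.5,0,13],0]
    - [[0.5,0,15],0]
    - [[0.5,0,16],0]
    - [[0.5,0,16.1],0]
    - [[0.5,0,16.1],0]

```text
t: 2.65
eef_pos: [0.5088, 0.0401, 0.0796]
eef_rot: [0.988, -0.152, 0.0, -0.0]
ft_force: [-0.2, 0.4, 0.6]
finger_gap: 0.0515
finger_force: 0.0
```

Request:
play_rows:
  rows:
    - [[0,0,0],0]
    - [[0,0,0],0]
    - [[0,0,0],0]
    - [[0,0,0],0]
    - [[0,0,0],0]
    - [[0,0,0],0]
  grip: 0

```text
t: 3.25
eef_pos: [0.509, 0.0406, 0.08]
eef_rot: [0.988, -0.152, 0.001, -0.0]
ft_force: [-1.8, 0.2, 11.9]
finger_gap: 0.013
finger_force: 58.7
```

Request:
play_rows:
  rows:
    - [[0,-0.3,0],0]
    - [[0,-0.6,0],0]
    - [[0,-0.9,0],0]
    - [[0,-1.2,0],0]
    - [[0,-1.5,0],0]
    - [[0,-1.8,0],0]
    - [[0,-2.1,0],0]
    - [[0,-2.4,0],0]
    - [[0,-2.6,0],0]
    - [[0,-2.6,0],0]

```text
t: 4.25
eef_pos: [0.5169, 0.0656, 0.08]
eef_rot: [0.988, -0.151, 0.001, -0.0]
ft_force: [-1.0, 1.7, 11.3]
finger_gap: 0.0132
finger_force: 58.8
```

```bash
cat >> h.py <<'E'
def st():
    o=r.get_obs();R=Ro.from_quat(o["eef_rot"]).as_matrix()
    y=np.radians(72.5);G=np.array([[np.sin(y),-np.cos(y),0],[np.cos(y),np.sin(y),0],[0,0,1]])
    print("t",round(o["t"],2),"gauge pos mm",np.round(G@(o["eef_pos"]-[.5029,.0242,0])*1000,1),"F gauge",np.round(G@o["ft_force"],1),"M",np.round(o["moment"],3),"tooly yaw",np.round(np.degrees(np.arctan2(R[1,1],R[0,1])),2),"gap",round(o["finger_gap"],4),round(o["finger_force"],1),"q6",round(o["joint_positions"][5],2))
E
python3 -c "
from h import *
st()"
```

```text
t 4.25 gauge pos mm [ 0.9 43.7 80. ] F gauge [-1.5  1.3 11.3] M [ 0.161  0.205 -0.057] tooly yaw -107.42 gap 0.0132 58.8 q6 1.94
```

Request:
play_rows:
  rows:
    - [[0,-0.1,0],0]
    - [[0,-0.2,0],0]
    - [[0,-0.3,0],0]
    - [[0,-0.3,0],0]

```text
t: 4.65
eef_pos: [0.5177, 0.0682, 0.08]
eef_rot: [0.988, -0.152, 0.001, -0.0]
ft_force: [-1.9, -1.6, 11.5]
finger_gap: 0.0131
finger_force: 58.9
```

```bash
python3 -c "
from h import *
st()"
```

```text
t 4.65 gauge pos mm [ 0.9 46.4 80. ] F gauge [-1.3 -2.1 11.5] M [-0.309  0.277 -0.128] tooly yaw -107.43 gap 0.0131 58.9 q6 1.95
```

Request:
play_rows:
  rows:
    - [[0,-0.05,0],0]
    - [[0,-0.1,0],0]
    - [[0,-0.1,0],0]

```text
t: 4.95
eef_pos: [0.518, 0.0691, 0.08]
eef_rot: [0.988, -0.151, 0.001, -0.0]
ft_force: [-1.3, -2.2, 11.4]
finger_gap: 0.0129
finger_force: 58.9
```

Request:
play_rows:
  rows:
    - [[0,-0.05,0],0]
    - [[0,-0.05,0],0]

```text
t: 5.15
eef_pos: [0.5182, 0.0696, 0.08]
eef_rot: [0.988, -0.151, 0.001, -0.0]
ft_force: [-2.2, -3.3, 10.8]
finger_gap: 0.0133
finger_force: 59.0
```

Request:
play_rows:
  rows:
    - [[0,-0.05,0],0]
    - [[0,-0.05,0],0]

```text
t: 5.35
eef_pos: [0.5183, 0.07, 0.08]
eef_rot: [0.988, -0.152, 0.001, -0.0]
ft_force: [-1.5, -3.3, 10.0]
finger_gap: 0.0131
finger_force: 59.0
```

Request:
play_rows:
  rows:
    - [[0,-0.05,0],0]
    - [[0,-0.05,0],0]

```text
t: 5.55
eef_pos: [0.5185, 0.0705, 0.0799]
eef_rot: [0.988, -0.152, 0.001, -0.0]
ft_force: [-1.8, -3.1, 10.7]
finger_gap: 0.013
finger_force: 59.0
```

Request:
play_rows:
  rows:
    - [[0,-0.05,0],0]
    - [[0,-0.05,0],0]

```text
t: 5.75
eef_pos: [0.5186, 0.071, 0.0799]
eef_rot: [0.988, -0.152, 0.001, -0.0]
ft_force: [-0.8, -3.8, 10.3]
finger_gap: 0.0132
finger_force: 59.0
```

Request:
play_rows:
  rows:
    - [[0,-0.05,0],0]
    - [[0,-0.05,0],0]

```text
t: 5.95
eef_pos: [0.5187, 0.0713, 0.08]
eef_rot: [0.988, -0.151, 0.001, 0.0]
ft_force: [-0.9, -5.7, 11.2]
finger_gap: 0.013
finger_force: 59.0
```

Request:
play_rows:
  rows:
    - [[0,-0.05,0],0]
    - [[0,-0.05,0],0]

```text
t: 6.15
eef_pos: [0.5187, 0.0714, 0.0799]
eef_rot: [0.988, -0.151, 0.001, 0.0]
ft_force: [-2.1, -11.0, 10.9]
finger_gap: 0.0132
finger_force: 59.3
```

Request:
play_rows:
  rows:
    - [[0,-0.05,0],0]
    - [[0,-0.05,0],0]

```text
t: 6.35
eef_pos: [0.5187, 0.0715, 0.08]
eef_rot: [0.988, -0.151, 0.0, 0.0]
ft_force: [-1.9, -17.4, 12.8]
finger_gap: 0.0133
finger_force: 59.5
```

```bash
python3 -c "
from h import *
st()"
```

```text
t 6.35 gauge pos mm [ 0.9 49.9 80. ] F gauge [  3.5 -17.2  12.8] M [-2.603  0.352 -0.052] tooly yaw -107.41 gap 0.0133 59.5 q6 1.96
```

Request:
play_rows:
  rows:
    - [[0,0,0],0]
    - [[0,0,0],0]
    - [[0,0,0],0]
    - [[0,0,0],0]
  grip: 0.6

```text
t: 6.75
eef_pos: [0.5185, 0.0726, 0.079]
eef_rot: [0.988, -0.151, 0.0, -0.0]
ft_force: [0.1, -0.5, 0.5]
finger_gap: 0.0511
finger_force: 0.0
```

Request:
play_rows:
  rows:
    - [[0,0,-1],0]
    - [[0,0,-3],0]
    - [[0,0,-6],0]
    - [[0,0,-9],0]
    - [[0,4,-12],0]
    - [[0,8,-12],0]
    - [[0,10,-12],0]
    - [[0,10,-12],0]
    - [[0,10,-12],0]
    - [[0,10,-12],0]

```text
t: 7.75
eef_pos: [0.4888, -0.0224, 0.1992]
eef_rot: [0.988, -0.151, 0.0, -0.0]
ft_force: [0.7, 0.3, 0.1]
finger_gap: 0.0513
finger_force: 0.0
```

Run:
```python
from h import *
st()
cal=r.get_calibration("wrist");im=r.capture("wrist");cv2.imwrite("pics/w2.png",im[:,:,::-1])
np.save("w2.npy",cal,allow_pickle=True);print(proj(cal,[[.5029-.110*.3007,.0242-.110*.9537,.089]]))
```

```text
t 7.75 gauge pos mm [  0.6 -48.7 199.2] F gauge [0.6 0.5 0.1] M [-0.042  0.024 -0.02 ] tooly yaw -107.42 gap 0.0513 0.0 q6 1.77
[[402.24865347 245.296226  ]]
```

View pics/w2.png

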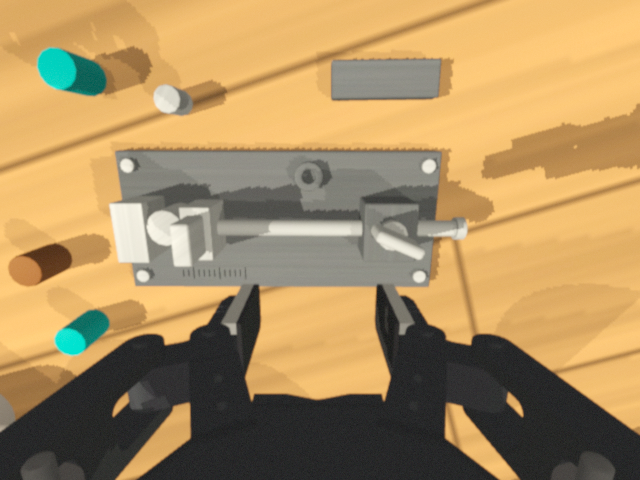

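Wrist view: the jaw is shut and the bush (163,227) is held between the jaws. The wing runs from (373,230) to (425,255), and the lock nut, spare bush and offcut are undisturbed.

Run:
```python
from h import *
cal=np.load("w2.npy",allow_pickle=True).item();im=cv2.imread("pics/w2.png")
g=cv2.cvtColor(im,cv2.COLOR_BGR2GRAY);x0,y0,x1,y1=364,215,432,265
O=np.array([.5029,.0242]);y=np.radians(72.5);Y=np.array([np.cos(y),np.sin(y)]);X=np.array([Y[1],-Y[0]])
for th in(205,215,225):
    k=((g[y0:y1,x0:x1]>th)*255).astype(np.uint8)
    c=max(cv2.findContours(k,0,2)[0],key=cv2.contourArea)+[x0,y0]
    W=ray(cal,c[:,0,:],.089)[:,:2].astype(np.float32)*1000
    q=cv2.minAreaRect(W);d=cv2.boxPoints(q);e=max(d[1]-d[0],d[2]-d[1],key=np.linalg.norm);p=np.array(q[0])/1000
    print(th,cv2.boundingRect(c),np.round(q[1],1),"gauge",(p-O)@X*1000,(p-O)@Y*1000,"yaw",np.degrees(np.arctan2(e[1],e[0]))%180)
p=O+Y*-.108+X*.0008
print(p,delta([*p,.081],51-90))
```

```text
205 (377, 234, 46, 25) [35.6  8.4] gauge -1.800024853638221 -107.68538411608318 yaw 48.685837
215 (377, 235, 46, 24) [35.   7.5] gauge -1.886486349612987 -107.63737668595921 yaw 49.093124
225 (378, 236, 44, 22) [34.   6.1] gauge -1.9965834872111912 -107.77867741508354 yaw 49.07407
[ 0.47118675 -0.079042  ] (array([ 0.02,  5.95, 11.81]), np.float64(-68.39), np.float64(-107.39))
```

Request:
play_rows:
  rows:
    - [[0,2,0],-8]
    - [[-0.05,4,0],-16]
    - [[-0.05,5.8,0],-24]
    - [[-0.05,5.85,0],-32]
    - [[-0.05,5.85,2],-40]
    - [[-0.05,5.85,4],-48]
    - [[-0.05,5.85,6],-56]
    - [[-0.05,5.85,7],-64]
    - [[-0.05,5.85,8],-67]
    - [[-0.05,5.85,8],-67]
  grip: 0.6

```text
t: 8.8
eef_pos: [0.4701, -0.0777, 0.1179]
eef_rot: [0.907, 0.42, -0.001, -0.001]
ft_force: [-0.4, -0.4, 0.4]
finger_gap: 0.0511
finger_force: 0.0
```

Request:
play_rows:
  rows:
    - [[0,0,1.5],0]
    - [[0,0,2.8],0]
    - [[0,0,3.6],0]
    - [[0,0,3.8],0]
    - [[0,0,3.8],0]

```text
t: 9.3
eef_pos: [0.4707, -0.0784, 0.0811]
eef_rot: [0.908, 0.419, -0.0, -0.0]
ft_force: [0.0, -0.4, 0.1]
finger_gap: 0.0512
finger_force: 0.0
```

Request:
play_rows:
  rows:
    - [[0,0,0],0]
    - [[0,0,0],0]
    - [[0,0,0],0]
    - [[0,0,0],0]
    - [[0,0,0],0]
    - [[0,0,0],0]
  grip: 0

```text
t: 9.9
eef_pos: [0.47, -0.0781, 0.0815]
eef_rot: [0.908, 0.419, -0.0, -0.0]
ft_force: [-3.3, 7.9, 14.2]
finger_gap: 0.0079
finger_force: 59.0
```

```bash
python3 -c "
from h import *
st()"
```

```text
t 9.9 gauge pos mm [  -0.7 -107.4   81.5] F gauge [-5.5  6.5 14.2] M [ 1.311  0.694 -0.011] tooly yaw -40.46 gap 0.0079 59.0 q6 0.48
```

Request:
play_rows:
  rows:
    - [[0,-0.05,0],2]
    - [[0,-0.05,0],6]
    - [[0,-0.05,0],10]
    - [[0,-0.05,0],14]
    - [[0,-0.05,0],18]
    - [[0,-0.05,0],22]
    - [[0,-0.05,0],26]
    - [[0,-0.05,0],30]
    - [[0,-0.05,0],30]

```text
t: 10.8
eef_pos: [0.4703, -0.0785, 0.0816]
eef_rot: [0.986, 0.169, 0.0, 0.0]
ft_force: [-2.7, -1.9, 9.5]
finger_gap: 0.0083
finger_force: 58.6
```

```bash
python3 -c "
from h import *
st()"
```

```text
t 10.8 gauge pos mm [  -0.2 -107.7   81.6] F gauge [-2.  -2.7  9.5] M [-0.486  0.48  -0.022] tooly yaw -70.6 gap 0.0083 58.6 q6 1.0
```

Forces are low, so I'll continue to 62° and then go in fine steps.

Request:
play_rows:
  rows:
    - [[0,0,0],4]
    - [[0,0,0],8]
    - [[0,0,0],12]
    - [[0,0,0],16]
    - [[0,0,0],20]
    - [[0,0,0],24]
    - [[0,0,0],28]
    - [[0,0,0],31]
    - [[0,0,0],31]
    - [[0,0,0],31]

```text
t: 11.8
eef_pos: [0.4703, -0.079, 0.0816]
eef_rot: [0.995, -0.1, 0.0, 0.0]
ft_force: [-4.9, -11.5, 9.7]
finger_gap: 0.0079
finger_force: 58.8
```

```bash
python3 -c "
from h import *
st()"
```

```text
t 11.8 gauge pos mm [-1.000e-01 -1.082e+02  8.160e+01] F gauge [ -1.3 -12.4   9.7] M [-2.005  0.718 -0.044] tooly yaw -101.44 gap 0.0079 58.8 q6 1.54
```

Request:
play_rows:
  rows:
    - [[0,0,0],1]
    - [[0,0,0],2]
    - [[0,0,0],2]
    - [[0,0,0],2]

```text
t: 12.2
eef_pos: [0.4703, -0.079, 0.0816]
eef_rot: [0.993, -0.117, 0.0, 0.0]
ft_force: [-4.5, -11.3, 9.3]
finger_gap: 0.0082
finger_force: 58.8
```

```bash
python3 -c "
from h import *
st()"
```

```text
t 12.2 gauge pos mm [-1.000e-01 -1.083e+02  8.160e+01] F gauge [ -0.9 -12.2   9.3] M [-2.077  0.774 -0.055] tooly yaw -103.43 gap 0.0082 58.8 q6 1.58
```

Request:
play_rows:
  rows:
    - [[0,0.08,0],1]
    - [[0,0.08,0],2]
    - [[0,0.08,0],2]
    - [[0,0.08,0],2]

```text
t: 12.6
eef_pos: [0.4702, -0.0793, 0.0816]
eef_rot: [0.991, -0.134, 0.0, 0.0]
ft_force: [-1.6, -2.3, 9.0]
finger_gap: 0.008
finger_force: 59.1
```

```bash
python3 -c "
from h import *
st()"
```

```text
t 12.6 gauge pos mm [-1.000e-01 -1.085e+02  8.160e+01] F gauge [-0.8 -2.6  9. ] M [-0.404  0.363 -0.048] tooly yaw -105.45 gap 0.008 59.1 q6 1.61
```

Request:
play_rows:
  rows:
    - [[0,0,0],1]
    - [[0,0,0],1]
    - [[0,0,0],1]

```text
t: 12.9
eef_pos: [0.4702, -0.0793, 0.0816]
eef_rot: [0.99, -0.143, 0.0, 0.0]
ft_force: [-1.8, -2.7, 8.0]
finger_gap: 0.0079
finger_force: 59.1
```

```bash
python3 -c "
from h import *
st()"
```

```text
t 12.9 gauge pos mm [  -0.  -108.5   81.6] F gauge [-0.9 -3.1  8. ] M [-0.416  0.447 -0.102] tooly yaw -106.45 gap 0.0079 59.1 q6 1.63
```

Request:
play_rows:
  rows:
    - [[0,0,0],1]
    - [[0,0,0],1]
    - [[0,0,0],1]

```text
t: 13.2
eef_pos: [0.4702, -0.0793, 0.0816]
eef_rot: [0.988, -0.152, 0.0, 0.0]
ft_force: [-2.1, -2.1, 8.7]
finger_gap: 0.0077
finger_force: 59.1
```

```bash
python3 -c "
from h import *
st()"
```

```text
t 13.2 gauge pos mm [  -0.  -108.5   81.6] F gauge [-1.3 -2.7  8.7] M [-0.484  0.386 -0.073] tooly yaw -107.45 gap 0.0077 59.1 q6 1.65
```

Request:
play_rows:
  rows:
    - [[0,0,0],1]
    - [[0,0,0],1]
    - [[0,0,0],1]

```text
t: 13.5
eef_pos: [0.4702, -0.0793, 0.0816]
eef_rot: [0.987, -0.16, 0.0, 0.0]
ft_force: [-2.1, -2.7, 9.2]
finger_gap: 0.008
finger_force: 59.2
```

```bash
python3 -c "
from h import *
st()"
```

```text
t 13.5 gauge pos mm [  -0.  -108.5   81.6] F gauge [-1.2 -3.2  9.2] M [-0.487  0.427  0.372] tooly yaw -108.42 gap 0.008 59.2 q6 1.66
```

Request:
play_rows:
  rows:
    - [[0,0,0],1]
    - [[0,0,0],1]
    - [[0,0,0],1]

```text
t: 13.8
eef_pos: [0.4702, -0.0793, 0.0816]
eef_rot: [0.986, -0.168, 0.0, 0.0]
ft_force: [-3.7, -1.4, 8.7]
finger_gap: 0.0078
finger_force: 60.2
```

```bash
python3 -c "
from h import *
st()"
```

```text
t 13.8 gauge pos mm [-1.000e-01 -1.085e+02  8.160e+01] F gauge [-3.1 -2.5  8.7] M [-0.539  0.446  0.687] tooly yaw -109.38 gap 0.0078 60.2 q6 1.68
```

Request:
play_rows:
  rows:
    - [[0,0,0],1]
    - [[0,0,0],1]
    - [[0,0,0],1]

```text
t: 14.1
eef_pos: [0.4702, -0.0793, 0.0816]
eef_rot: [0.984, -0.177, 0.0, 0.0]
ft_force: [-2.1, -1.8, 9.9]
finger_gap: 0.0082
finger_force: 63.8
```

```bash
python3 -c "
from h import *
st()"
```

```text
t 14.1 gauge pos mm [-1.000e-01 -1.085e+02  8.160e+01] F gauge [-1.4 -2.3  9.9] M [-0.426  0.499  0.958] tooly yaw -110.37 gap 0.0082 63.8 q6 1.7
```

Seated: the torque rises linearly from tool yaw ≈ −107.4°, which matches the gauge x axis. To back off a quarter turn I aim for tool yaw ≈ −17.3°.

Request:
play_rows:
  rows:
    - [[0,0,0],-4]
    - [[0,0,0],-9]
    - [[0,0,0],-14]
    - [[0,0,0],-19]
    - [[0,0,0],-24]
    - [[0,0,0],-29]
    - [[0,0,0],-34]
    - [[0,0,0],-39]
    - [[0,0,0],-44]
    - [[0,0,0],-44]

```text
t: 15.1
eef_pos: [0.4702, -0.0786, 0.0815]
eef_rot: [0.979, 0.206, 0.0, -0.0]
ft_force: [0.2, 9.4, 10.1]
finger_gap: 0.0078
finger_force: 59.4
```

```bash
python3 -c "
from h import *
st()"
```

```text
t 15.1 gauge pos mm [  -0.3 -107.9   81.5] F gauge [-2.6  9.  10.1] M [ 1.507 -0.035  0.013] tooly yaw -66.26 gap 0.0078 59.4 q6 0.93
```

Request:
play_rows:
  rows:
    - [[0,0,0],-5]
    - [[0,0,0],-10]
    - [[0,0,0],-15]
    - [[0,0,0],-20]
    - [[0,0,0],-25]
    - [[0,0,0],-30]
    - [[0,0,0],-35]
    - [[0,0,0],-40]
    - [[0,0,0],-43]
    - [[0,0,0],-43]

```text
t: 16.1
eef_pos: [0.4696, -0.078, 0.0815]
eef_rot: [0.836, 0.549, 0.0, -0.001]
ft_force: [-1.7, 17.2, 14.4]
finger_gap: 0.0079
finger_force: 60.0
```

```bash
python3 -c "
from h import *
st();o=r.get_obs();print(Ro.from_quat(o['eef_rot']).inv().apply(o['ft_force']))"
```

```text
t 16.1 gauge pos mm [  -1.  -107.5   81.5] F gauge [-6.8 15.9 14.4] M [2.976 0.16  0.011] tooly yaw -23.34 gap 0.0079 60.0 q6 0.18
[ 15.11127445  -8.40392078 -14.42820191]
```

Request:
play_rows:
  rows:
    - [[0.1,-0.06,0],-2]
    - [[0.1,-0.06,0],-4]
    - [[0.1,-0.06,0],-5]
    - [[0.1,-0.06,0],-6]
    - [[0.1,-0.06,0],-6]
    - [[0.1,-0.06,0],-6]

```text
t: 16.7
eef_pos: [0.4695, -0.0777, 0.0815]
eef_rot: [0.806, 0.592, -0.0, -0.0]
ft_force: [-3.3, 3.4, 12.1]
finger_gap: 0.0079
finger_force: 59.8
```

Run:
```python
from h import *
st();o=r.get_obs();print(Ro.from_quat(o['eef_rot']).inv().apply(o['ft_force']))
a=r.capture("wrist");b=cv2.resize(r.capture("side")[200:340,230:420],None,fx=3.4,fy=3.4)
cv2.imwrite("pics/f.png",np.vstack([cv2.resize(a,(400,300)),cv2.resize(b,(400,295))])[:,:,::-1])
```

```text
t 16.7 gauge pos mm [  -1.2 -107.2   81.5] F gauge [-4.1  2.3 12.1] M [0.522 0.577 0.063] tooly yaw -17.44 gap 0.0079 59.8 q6 0.08
[  2.30881385  -4.15045334 -12.06756835]
```

View pics/f.png

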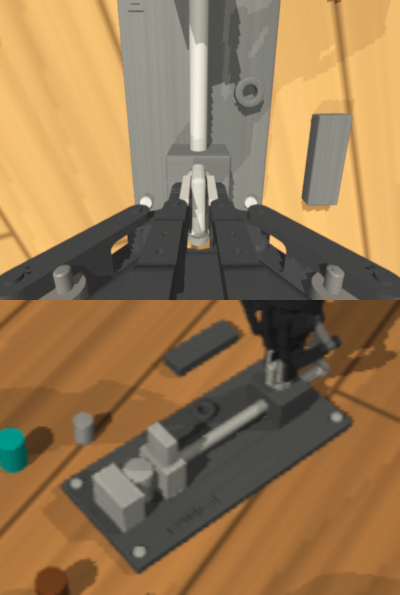

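The wrist half shows the wing in line with the rod and held between the pads. The side half shows the jaw still shut on the bush and everything else in place. Handing in.

```bash
python3 -c "
from plant import r
print(r.close_job())"
```

```text
the job is handed in; nothing more can be done
None
```

I slid the jaw shut on the steel bush (about 17 N at contact), turned the thumbscrew clockwise to its seat and backed it off 90° by the tool's reading. The job was handed in at about 17 s with the wing still gripped for your lock nut and the other things on the bench left alone.

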